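# Snap the desoldering pump into its spring clips

### The job

Put the desoldering pump, the thick aluminium tool, away in the spring-clip holder: lay it along the two clips and press it down from above until both pairs of spring fingers snap round its barrel and it sits level on the saddles, roughly centred, either end first. Leave the slim penlight where it lies.

Things in the scene. Friction and masses are not known exactly. Their poses are not given: they have to be found in the camera images.
- pump: Desoldering pump lying along the bench, about 70 g: bare aluminium round barrel, 20 mm diameter, 136 mm long; at each end a black hexagonal collar (26 mm across flats, 14 mm long) on which it lies without rolling; white nozzle at +x, black plunger knob at -x; 208 mm overall. Origin on the axis at mid-barrel, its centre of mass, 13 mm above the bench; x along the axis. Grip it there.
- penlight: Slim penlight, not the tool wanted: aluminium barrel of only 12 mm diameter, black hexagonal end caps (16 mm across flats), 152 mm overall. Origin on its axis at mid-length, 8 mm above the bench; x along the axis.
- holder: Spring-clip holder, fixed to the bench: dark steel base plate 110 mm (x) by 70 mm (y), 8 mm thick, with two clips centred at x = -38 and +38 mm. Each is a black saddle, top 35 mm above the bench, between two bright steel spring fingers; a clip is at most 16 mm long along x, so 60 mm between the clips are free for the gripper's fingers, down to the base plate. Origin under the plate's centre, z up.
- clip_seat (a point): Midway between the clips on the axis of a seated 20 mm barrel, 45 mm above the bench; x along that axis. The springs' lips are 8 mm above it, 14 mm apart (narrower than the barrel); above them the springs flare to a mouth about 36 mm wide, its upper edge 22 mm above this point. Pressing the barrel through all lips takes 10 to 15 N in all; then they spring back over it and hold it.
Mind the look-alikes: they are no part of the job. Leave any white look-alike of the holder alone.

How it is judged:
By the outcome, as a careful person would: the job done as asked, in the order asked, and still so for the second after the job is handed in, with the robot touching nothing.
It also fails if it takes over 38 s, if anything falls off the work surface, if the arm or the gripper's body presses on something with over 40 N, if the wrist force passes 120 N, or if a joint passes its speed limit or range.

### The arm

A 7-joint arm with a two-finger parallel gripper is mounted at the origin on a cart in front of the work surface, level with it; the furniture and walls round the work are solid. World frame = base frame: x ahead of the robot, y to its left, z up, the work surface at z = 0. Lengths are in m, angles in rad, forces in N, time in s.
With the tool pointing down it reaches from about 0.425 to 0.875 m from the base axis. Payload 8.4 kg.
Tool frame: the origin (TCP) lies midway between the tips of the shut fingers; the grasp point (between the pads) lies 19 mm behind it; z points along the fingers, y is the line along which they close (so a half turn about z gives the same grasp; the last joint's range is limited). The gripper opens to 85 mm and grips with 20 to 120 N. Pads are 22 mm wide; open, the fingers measure 114 mm over their backs; the gripper's body (76 mm by 85 mm) begins 54 mm behind the grasp point. The pads swing forward as they close: fully open they stand 13 mm farther back than shut.
Start: joints at [-1.353, 0.333, 0.04, 1.465, -0.013, 1.343, -0.059], TCP at [0.202, 0.618, 0.231] pointing down, gripper open.
Joint ranges: [-2.58, 2.58], [-0.38, 2.09], [-1.3, 1.39], [0.25, 2.4], [-1.5, 4.64], [0.08, 2.09], [-2.65, 2.65]. Speed limits (rad/s): [2.22, 2.22, 2.79, 2.79, 3.14, 3.14, 3.14].

### API

Orientations are given as a unit quaternion [x, y, z, w].
In Python, from rig import robot gives the robot as it stands.
- The arm moves only by the tool step_arm, never from a script. Its argument "motion" is a list that holds one entry, the list of rows, each a list of 7 numbers: the shift along the tool's x, y, z in units of 30 mm (1.0 is 30 mm), then the turn, a rotation vector about the tool's x, y, z in units of 5 degrees (1.0 is 5 degrees), then the finger opening in mm, from 0 to 85.4. In form: [[[x, y, z, ax, ay, az, grip], ...]]. A call has 1 to 8 rows; each row shifts and turns the commanded pose from where the row before left it, along the tool's axes as they then stand; what a row does not reach is not made up. A row lasts 1/12 s, in which the tool goes at most 41.7 mm and 7.16 degrees, less where a joint would pass 70% of its speed; a pose out of reach is approached as far as the arm can. A call is refused whole if a number of a shift passes 1 or a number of a turn 1, either way. A call with a gripper value outside its range is refused whole. The fingers move at their own pace and stop on an object; "newtons" is the grip in N (left out, the last holds). Time passes only in rows, so rows that do not move let the fingers close. It gives the time, the measured TCP pose, the force, the opening and the grip force at its end, in the units of the state.
- robot.sense(): the state, without advancing time (a new reading comes with each control period).
- robot.capture(name): name is "side" or "top"; returns the picture (480x640x3 uint8, red, green, blue); there is no depth.
- robot.camera_params(name): a dict with "vfov" (degrees; the focal length in pixels is half the picture's height over the tangent of half this angle, whatever the lens; pixels are square), "cx", "cy" (the principal point, pixels), "k1" (the pictures are not rectified: a ray, as slopes to the right and down, at radius r is drawn at 1 + k1 r^2 times it, then the intrinsics apply), "R" (3x3) and "t" (3): a world point X has camera coordinates R X + t. Camera axes: x right, y down, z forward; pixel columns grow to the right and rows downward; lengths in m; the calibration is good to about 2 mm. A picture is of the moment at which its call begins. camera_params takes no time and is no camera call.
- robot.job_done(): hands the job in; it is judged then, once.
Trained networks look in the newest picture that a camera, given by its name, has taken for a name from the list of things; names that differ only in an ending like _2 or _b are one class to them, and where a whole thing is asked for, a point or a joint stands for the part that bears it (a point fixed in the world has none). Each returns a list of dicts, best first, with "p" (0 to 1); they miss things now and then, are a little off and sometimes report something else, mostly with a low value. They report only what shows in the picture. A call takes as long as a camera call. They do not tell look-alikes from the thing itself.
- robot.cut_out(camera, thing): "region" (480x640 bool, what is visible of it) and "bbox" ([left, top, right, bottom] in pixels, round what is visible of it).
- robot.mark_of(camera, thing): "at" ([column, row] in pixels: a listed point, or the origin of a listed thing).
The state is a dict: "time_s": time; "joint_pos": joint angles; "joint_velocities": joint speeds; "tau": joint torques, N m; "tool_pos": TCP position; "ee_rot": TCP orientation; "ft_force": force on the tool from outside, world axes, zero at the start; "wrist_torque": the same for the moment, N m; "opening": finger opening in m; "grip_force": force on a finger pad.
Only numpy, scipy, OpenCV 4.12 (cv2) and the standard library are available. Lean on these libraries where they do the work, as an engineer would, in place of code of your own. Each camera call takes 0.05 s, during which the arm holds its last target. There are 200 camera calls.

## Working session

There is one attempt and no reset: what is moved stays moved. The work goes in short steps, Python scripts to look and compute and a tool call to move; the robot and the scene stay as the last step left them, time stands still between calls to the robot, and variables do not carry over. Pictures are saved under pics/ and viewed, at most 10 in all, crops included, and the job is handed in when it is done.

Besides the shell and the picture viewer there is one more tool, called after ">>>" as a command line: name --argument value ..., lists and objects as JSON in quotes. step_arm: Moves the arm, as the interface text tells. Its arguments: {"type":"object","properties":{"motion":{"type":"array","items":{"type":"array","items":{"type":"array","items":{"type":"number"}}}},"newtons":{"type":"number"}},"required":["motion"]}

```bash
mkdir -p pics; cat > h.py <<'E'
import numpy as np, cv2
from rig import robot
def save(c,n): 
    im=robot.capture(c); cv2.imwrite(f'pics/{n}.png',im[:,:,::-1]); return im
def ray(c,px):
    p=robot.camera_params(c); f=240/np.tan(np.radians(p['vfov'])/2)
    d=np.array([(px[0]-p['cx'])/f,(px[1]-p['cy'])/f]); u=d.copy()
    for _ in range(30): u=d/(1+p['k1']*(u@u))
    R=np.array(p['R']);t=np.array(p['t'])
    v=R.T@np.array([u[0],u[1],1]); return -R.T@t, v/np.linalg.norm(v)
def atz(c,px,z):
    o,v=ray(c,px); return o+v*(z-o[2])/v[2]
def tri(ps,pt):
    o1,v1=ray('side',ps);o2,v2=ray('top',pt)
    s=np.linalg.lstsq(np.c_[v1,-v2],o2-o1,rcond=None)[0]
    a,b=o1+s[0]*v1,o2+s[1]*v2; return (a+b)/2,np.linalg.norm(a-b)
def proj(c,X):
    p=robot.camera_params(c); f=240/np.tan(np.radians(p['vfov'])/2)
    q=np.array(p['R'])@X+np.array(p['t']); u=q[:2]/q[2]; u=u*(1+p['k1']*(u@u)); return u*f+[p['cx'],p['cy']]
E
python3 - <<'E'
from h import *
np.set_printoptions(precision=4,suppress=True)
for c in('side','top'):
    save(c,c+'0'); p=robot.camera_params(c); print(c,p['vfov'],p['k1'],-np.array(p['R']).T@p['t'])
    for t in('pump','penlight','holder','clip_seat'):
        print(t,[(np.round(m['at'],1),round(m['p'],2)) for m in robot.mark_of(c,t)],[(m['bbox'],round(m['p'],2)) for m in robot.cut_out(c,t)])
s=robot.sense();print(s['time_s'],s['tool_pos'],s['ee_rot'],s['opening'],s['ft_force'])
E
```

```text
side 55.471040145657476 -0.05342010498112366 [ 0.247  -0.657   0.5026]
pump [(array([287.1, 252.7]), 0.76)] [([232.9, 243.3, 344.1, 267.3], 0.66)]
penlight [(array([274.4, 222.7]), 0.57)] [([241.8, 212.8, 309.1, 235.5], 0.7)]
holder [(array([333.1, 347.7]), 0.98), (array([319.8, 292.8]), 0.88)] [([284.6, 252.0, 355.8, 311.3], 0.9), ([292.0, 295.5, 374.4, 374.6], 0.67)]
clip_seat [(array([316.9, 274.5]), 0.88), (array([333.5, 326.3]), 0.76)] [([294.3, 299.8, 373.8, 369.3], 0.79), ([283.9, 253.4, 353.1, 311.6], 0.77)]
top 54.23314134606726 -0.06578187564312803 [0.3693 0.0375 0.9125]
pump [(array([282.2, 267.1]), 0.74)] [([264.7, 222.9, 297.9, 320.9], 0.92)]
penlight [(array([202.6, 257.1]), 0.83)] [([196.3, 219.6, 212.5, 296.2], 0.64)]
holder [(array([417.1, 280.3]), 0.58)] [([397.6, 250.2, 434.4, 306.6], 0.8), ([329.4, 233.7, 367.8, 292.9], 0.74)]
clip_seat [(array([345.1, 258.6]), 0.77), (array([421.5, 272.9]), 0.59)] [([328.2, 229.6, 368.1, 294.4], 0.87), ([395.8, 248.9, 437.1, 309.5], 0.77)]
0.9 [0.2025 0.6176 0.2313] [ 0.1578  0.9875 -0.     -0.    ] 0.08540892426560652 [ 0.1102 -0.5114 -0.6225]
```

View pics/side0.png

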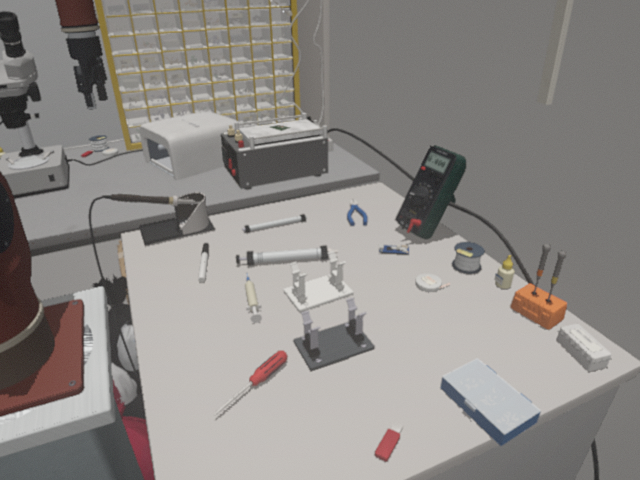

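View pics/top0.png

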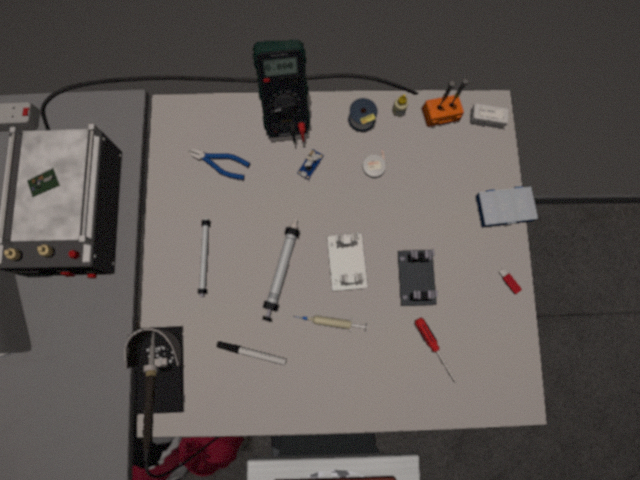

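Side: pump from (238,260) to (335,255), dark holder near (333,340), white decoy holder near (318,290). Top: pump from (295,225) to (267,320), dark holder at (417,277), decoy at (348,262). I'll enlarge both.

```bash
python3 - <<'E'
from h import *
np.set_printoptions(precision=4,suppress=True)
print('pump',tri([287.1,252.7],[282.2,267.1]))
print('holder o',tri([333.1,347.7],[417.1,280.3]),'seat',tri([333.5,326.3],[421.5,272.9]))
a=cv2.imread('pics/top0.png');b=cv2.imread('pics/side0.png')
r=lambda i:cv2.resize(i,(400,600),interpolation=cv2.INTER_CUBIC)
A=cv2.resize(a[220:325,260:300],None,fx=5.6,fy=5.6,interpolation=3);B=cv2.resize(a[240:315,390:445],None,fx=7,fy=7,interpolation=3)
C=np.zeros((600,800,3),np.uint8);C[:A.shape[0],:A.shape[1]]=A;C[:B.shape[0],300:300+B.shape[1]]=B;cv2.imwrite('pics/ct.png',C)
A=cv2.resize(b[235:275,225:345],None,fx=5,fy=5,interpolation=3);B=cv2.resize(b[290:370,285:385],None,fx=5,fy=5,interpolation=3)
C=np.zeros((600,800,3),np.uint8);C[:A.shape[0],:A.shape[1]]=A;C[200:,:B.shape[1]]=B;cv2.imwrite('pics/cs.png',C)
E
```

```text
pump (array([0.5038, 0.0886, 0.0202]), np.float64(0.002768669806878467))
holder o (array([ 0.4773, -0.1761, -0.0008]), np.float64(0.002610968124434214)) seat (array([ 0.4826, -0.1745,  0.0408]), np.float64(0.0048761196323305524))
```

View pics/ct.png

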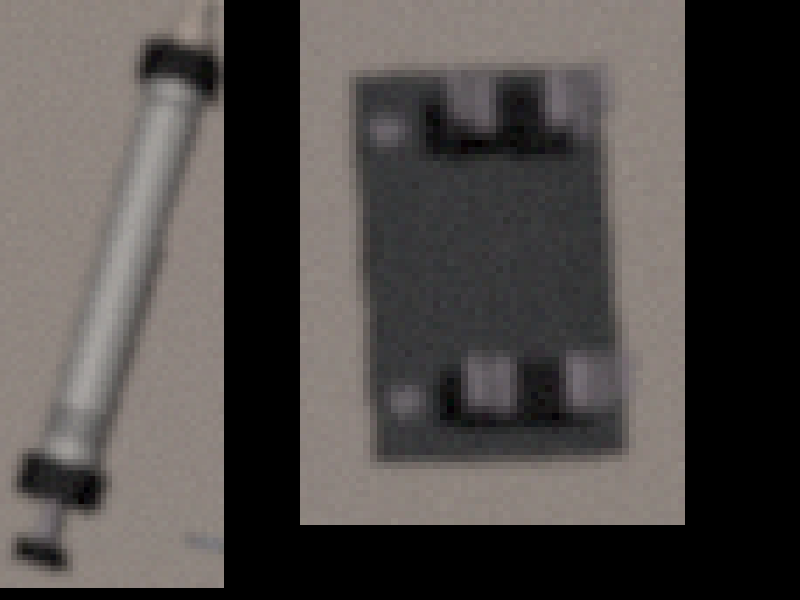

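View pics/cs.png

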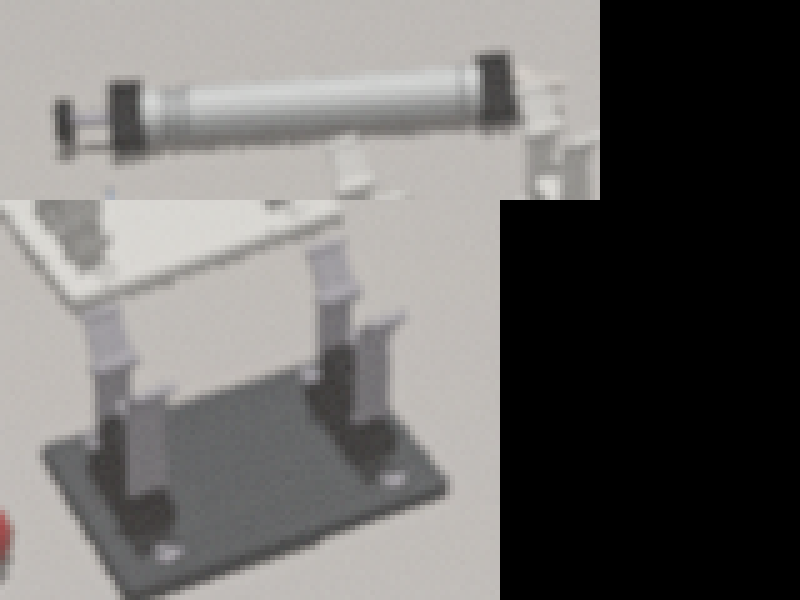

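The top crop shows the collar centres at about (180,67) and (62,480), and the plate corners. The side crop shows the collars at (127,118) and (495,90), and the plate corners at (42,450), (448,487) and (135,598).

```bash
python3 - <<'E'
from h import *
np.set_printoptions(precision=4,suppress=True)
o=lambda x,y,f,a,b:np.array([(x+.5)/f-.5+a,(y+.5)/f-.5+b])
T=lambda x,y:o(x,y,5.6,260,220); H=lambda x,y:o(x-300,y,7,390,240)
S=lambda x,y:o(x,y,5,225,235); K=lambda x,y:o(x,y-200,5,285,290)
p1=tri(S(495,90),T(180,67));p2=tri(S(127,118),T(62,480)); print(p1,p2)
d=p1[0]-p2[0];print('mid',(p1[0]+p2[0])/2,np.linalg.norm(d),np.degrees(np.arctan2(d[1],d[0])))
q1,q2=atz('top',T(180,67),.013),atz('top',T(62,480),.013);d=q1-q2;print('top mid',(q1+q2)/2,np.linalg.norm(d),np.degrees(np.arctan2(d[1],d[0])))
q1,q2=atz('side',S(495,90),.013),atz('side',S(127,118),.013);d=q1-q2;print('side mid',(q1+q2)/2,np.linalg.norm(d),np.degrees(np.arctan2(d[1],d[0])))
c=np.array([atz('top',H(*p),.008) for p in((354,75),(605,68),(625,452),(376,462))]);print(c);print('ctr',c.mean(0),[np.linalg.norm(c[i]-c[i-1]) for i in range(4)])
d=c[0]+c[1]-c[2]-c[3];print(np.degrees(np.arctan2(d[1],d[0])))
e=np.array([atz('side',K(*p),.008) for p in((42,450),(448,482),(135,588))]);print('side',e,(e[0]+e[1])/2)
# saddles/fingers: tri of plate corners
for s,t in(((42,450),(376,462)),((448,484),(605,68)),((135,590),(625,452))): print(tri(K(*s),H(*t)))
# fingers tops at z .067 from top: edge rows
for p in((470,100),(575,102),(492,385),(592,380),(520,105),(543,385)): print(p,atz('top',H(*p),.06),atz('top',H(*p),.035))
ct=proj('top',np.array([.4855,-.1745,.045]));print(ct)
E
```

```text
(array([0.5757, 0.0695, 0.0121]), np.float64(0.0020276545383083005)) (array([0.4318, 0.1117, 0.013 ]), np.float64(0.002273707697332557))
mid [0.5037 0.0906 0.0125] 0.1499129709681231 -16.361206932091132
top mid [0.5047 0.0903 0.013 ] 0.14962317092864755 -16.42809855573588
side mid [0.5023 0.09   0.013 ] 0.14980114166835487 -16.9505018908433
[[ 0.5354 -0.1381  0.008 ]
 [ 0.5358 -0.2097  0.008 ]
 [ 0.4276 -0.2077  0.008 ]
 [ 0.4267 -0.1381  0.008 ]]
ctr [ 0.4814 -0.1734  0.008 ] [np.float64(0.10863579685990395), np.float64(0.07163039067419488), np.float64(0.10822260234388593), np.float64(0.06960899276452988)]
-0.5188845196403683
side [[ 0.4249 -0.142   0.008 ]
 [ 0.5337 -0.2079  0.008 ]
 [ 0.4283 -0.2084  0.008 ]] [ 0.4793 -0.1749  0.008 ]
(array([ 0.4265, -0.1386,  0.0047]), np.float64(0.0008516241824680508))
(array([ 0.5345, -0.2091,  0.0083]), np.float64(0.0026658580679055745))
(array([ 0.428 , -0.2081,  0.0069]), np.float64(0.0007299380312715656))
(470, 100) [ 0.5184 -0.1586  0.06  ] [ 0.5228 -0.1644  0.035 ]
(575, 102) [ 0.5172 -0.1868  0.06  ] [ 0.5216 -0.1933  0.035 ]
(492, 385) [ 0.4427 -0.1597  0.06  ] [ 0.4448 -0.1654  0.035 ]
(592, 380) [ 0.4433 -0.1862  0.06  ] [ 0.4454 -0.1927  0.035 ]
(520, 105) [ 0.5167 -0.1719  0.06  ] [ 0.5211 -0.1781  0.035 ]
(543, 385) [ 0.4423 -0.1731  0.06  ] [ 0.4444 -0.1793  0.035 ]
[421.5961 272.3099]
```

>>> step_arm --motion '[[[-0.9,-0.9,0,0,0,-0.3,85],[-0.95,-0.95,0,0,0,0,85],[-0.95,-0.95,0,0,0,0,85],[-0.95,-0.95,0,0,0,0,85],[-0.95,-0.95,0,0,0,0,85],[-0.95,-0.95,0,0,0,0,85],[-0.95,-0.95,0,0,0,0,85],[-0.95,-0.95,0,0,0,0,85]]]' --newtons 90

```text
time_s: 1.57
tool_pos: [0.3543, 0.3334, 0.2316]
ee_rot: [0.145, 0.989, 0.0, 0.0]
ft_force: [1.1, 0.1, 0.1]
opening: 0.0853
grip_force: 0.0
```

>>> step_arm --motion '[[[-0.9,-0.82,0.4,0,0,0,85],[-0.9,-0.82,0.4,0,0,0,85],[-0.9,-0.82,0.4,0,0,0,85],[-0.9,-0.82,0.4,0,0,0,85],[-0.9,-0.82,0.4,0,0,0,85],[-0.9,-0.82,0.4,0,0,0,85],[-0.9,-0.82,0.4,0,0,0,85],[-0.75,-0.65,0.4,0,0,0,85]]]'

```text
time_s: 2.23
tool_pos: [0.5025, 0.0883, 0.1352]
ee_rot: [0.145, 0.989, 0.0, 0.001]
ft_force: [0.8, 0.4, 0.6]
opening: 0.085
grip_force: 0.0
```

>>> step_arm --motion '[[[0,0,0,0,0,0,85]]]'

```text
time_s: 2.32
tool_pos: [0.5028, 0.0845, 0.1337]
ee_rot: [0.148, 0.989, -0.002, -0.0]
ft_force: [-1.3, 0.3, 0.0]
opening: 0.085
grip_force: 0.0
```

>>> step_arm --motion '[[[0,0.17,0.9,0,0,0,60],[0,0,0.9,0,0,0,60],[0,0,0.7,0,0,0,60],[0,0,0.3,0,0,0,60],[0,0,0,0,0,0,60]]]'

```text
time_s: 2.73
tool_pos: [0.5015, 0.0955, 0.0496]
ee_rot: [0.145, 0.989, -0.001, -0.001]
ft_force: [-0.9, -0.2, 0.7]
opening: 0.06
grip_force: 0.0
```

```bash
python3 - <<'E'
from h import *
a=save('top','t1');b=save('side','s1')
A=cv2.resize(a[190:340,220:340],(480,600),interpolation=3)
B=cv2.resize(b[200:290,220:370],None,fx=2.13,fy=2.13,interpolation=3)
C=np.zeros((600,800,3),np.uint8);C[:,:480]=A;C[:B.shape[0],480:480+B.shape[1]]=B
cv2.imwrite('pics/c1.png',C[:,:,::-1])
s=robot.sense();print(s['tool_pos'],s['ee_rot'],s['ft_force'],s['opening'])
E
```

```text
[0.50330128 0.09589795 0.05208882] [1.44891756e-01 9.89447483e-01 3.17039361e-05 2.38815561e-04] [-0.4386804  -0.19873129  0.05854127] 0.06036093243009555
```

View pics/c1.png

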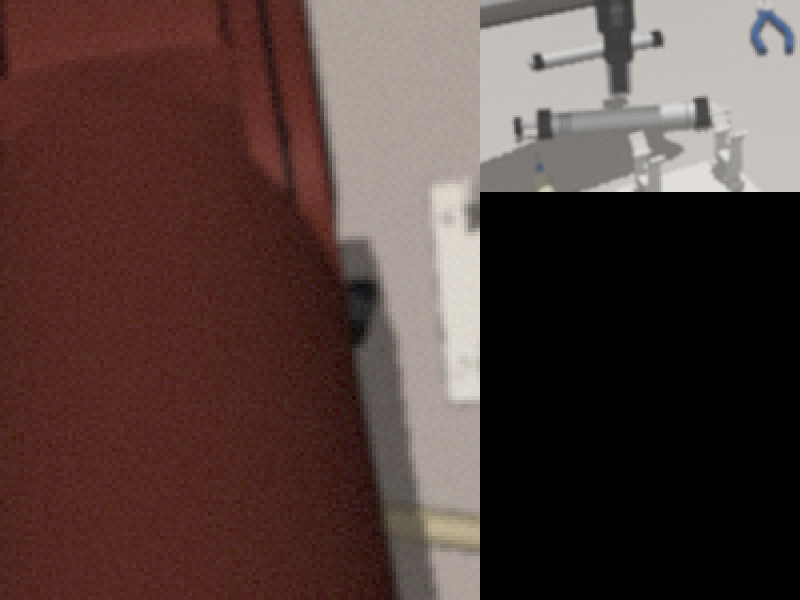

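The arm hides the pump in the top view. In the side view the finger stands over mid-barrel, at about (618,90) in the crop. I'll correct y by -5 mm and go down.

>>> step_arm --motion '[[[0,-0.17,0.6,0,0,0,60],[0,0,0.6,0,0,0,60],[0,0,0.3,0,0,0,60],[0,0,0,0,0,0,60],[0,0,0,0,0,0,60]]]'

```text
time_s: 3.25
tool_pos: [0.5019, 0.0912, 0.0072]
ee_rot: [0.145, 0.989, 0.0, 0.0]
ft_force: [0.2, 0.2, 0.5]
opening: 0.06
grip_force: 0.0
```

```bash
python3 - <<'E'
from h import *
robot.capture('side')
s=robot.sense();print(s['tool_pos'],s['ee_rot'],s['ft_force'],s['opening'])
E
```

```text
[0.5022734  0.09125007 0.00751811] [1.44801275e-01 9.89460478e-01 3.41666837e-04 6.60762165e-04] [0.5345074  0.05821497 0.45056639] 0.060261939778709736
```

>>> step_arm --motion '[[[-0.05,0,0.13,0,0,0,40],[0,0,0,0,0,0,25],[0,0,0,0,0,0,10],[0,0,0,0,0,0,10],[0,0,0,0,0,0,10],[0,0,0,0,0,0,10],[0,0,0,0,0,0,10],[0,0,0,0,0,0,10]]]' --newtons 100

```text
time_s: 3.97
tool_pos: [0.5032, 0.0907, 0.0032]
ee_rot: [0.145, 0.989, 0.0, 0.0]
ft_force: [-2.6, -0.4, 7.9]
opening: 0.0169
grip_force: 97.7
```

The opening reads 16.9 mm on a 20 mm barrel, and there is an 8 N upward push. The pads are gripping above the axis, so I'll reopen, go slightly lower and grip again.

>>> step_arm --motion '[[[0,0,0,0,0,0,40],[0,0,0,0,0,0,40],[0,0,0.08,0,0,0,40],[0,0,0,0,0,0,40],[0,0,0,0,0,0,15]]]' --newtons 60

```text
time_s: 4.38
tool_pos: [0.5026, 0.0905, -0.0002]
ee_rot: [0.145, 0.989, -0.0, -0.0]
ft_force: [0.1, -0.3, -0.3]
opening: 0.0295
grip_force: 0.1
```

>>> step_arm --motion '[[[0,0,0,0,0,0,10],[0,0,0,0,0,0,10],[0,0,0,0,0,0,10],[0,0,0,0,0,0,10],[0,0,0,0,0,0,10]]]' --newtons 60

```text
time_s: 4.8
tool_pos: [0.5033, 0.0907, 0.0005]
ee_rot: [0.145, 0.989, 0.0, 0.0]
ft_force: [-0.2, -0.4, 5.4]
opening: 0.0179
grip_force: 59.1
```

>>> step_arm --motion '[[[0,0,0,0,0,0,5],[0,0,-0.3,0,0,0,5],[0,0,-0.5,0,0,0,5],[0,0,-0.5,0,0,0,5],[0,0,0,0,0,0,5],[0,0,0,0,0,0,5]]]' --newtons 80

```text
time_s: 5.3
tool_pos: [0.5034, 0.0908, 0.0399]
ee_rot: [0.145, 0.989, 0.001, 0.001]
ft_force: [0.3, 0.1, -0.9]
opening: 0.0175
grip_force: 78.1
```

```bash
python3 - <<'E'
from h import *
b=save('side','s2')
B=cv2.resize(b[190:290,220:360],(784,560),interpolation=3)
cv2.imwrite('pics/c2.png',B[:,:,::-1])
s=robot.sense();print(s['tool_pos'],s['ft_force'],s['wrist_torque'],s['opening'],s['grip_force'])
E
```

```text
[0.50275389 0.09064856 0.03909917] [ 0.42407558 -0.29020266  0.37637843] [-0.04037662 -0.0058324  -0.03962511] 0.01735174674098815 78.137948513031
```

View pics/c2.png

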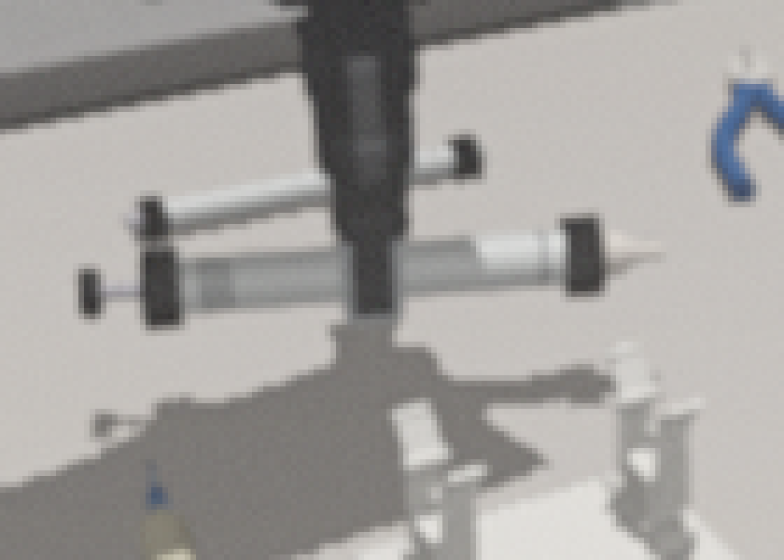

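The pump is lifted and looks level, held at mid-barrel, with collars at (163,288) and (583,255) in the crop. Next I'll check pitch, height and offset.

```bash
python3 - <<'E'
from h import *
np.set_printoptions(precision=4,suppress=True)
s=robot.sense();P=np.array(s['tool_pos']);a=2*np.arctan2(.1448,.98946)  # tool x = -(cos a, -sin a)
u=np.array([np.cos(a),-np.sin(a),0]);n=np.array([np.sin(a),np.cos(a),0])
for p in((583,255),(163,288)):
    o,v=ray('side',[(p[0]+.5)/5.6-.5+220,(p[1]+.5)/5.6-.5+190]); X=o+v*(n@(P-o))/(n@v); print(X,'along',u@(X-P),'dz',X[2]-P[2])
E
```

```text
[0.575  0.069  0.0533] along 0.07538144181285245 dz 0.0142103931361139
[0.4317 0.1119 0.0528] along -0.074156495071903 dz 0.013697117427870178
```

>>> step_arm --motion '[[[0,0,-0.6,0,0,-0.6,5],[0,0,-0.7,0,0,-0.7,5],[0,0,-0.7,0,0,-0.7,5],[0,0,-0.4,0,0,-0.7,5],[0,0,0,0,0,-0.63,5],[0.1,-0.5,0,0,0,0,5],[0.1,-0.8,0,0,0,0,5],[0.1,-0.9,0,0,0,0,5]]]'

```text
time_s: 6.02
tool_pos: [0.4928, 0.0241, 0.11]
ee_rot: [-0.001, 1.0, -0.0, -0.001]
ft_force: [-1.0, -1.2, -0.9]
opening: 0.0174
grip_force: 78.2
```

>>> step_arm --motion '[[[0.1,-0.95,0,0,0,0,5],[0.1,-0.95,0,0,0,0,5],[0.1,-0.95,0,0,0,0,5],[0.1,-0.95,0,0,0,0,5],[0.05,-0.9,0,0,0,0,5],[0,-0.8,0,0,0,0,5],[0,-0.6,0,0,0,0,5],[0,-0.3,0,0,0,0,5]]]'

```text
time_s: 6.68
tool_pos: [0.4788, -0.1705, 0.1102]
ee_rot: [0.002, 1.0, -0.0, -0.001]
ft_force: [0.2, 0.1, -1.2]
opening: 0.0172
grip_force: 78.2
```

>>> step_arm --motion '[[[0,0,0,0,0,0,5],[0,0,0,0,0,0,5],[0,0,0,0,0,0,5]]]'

```text
time_s: 6.93
tool_pos: [0.4802, -0.1661, 0.1106]
ee_rot: [-0.001, 1.0, 0.0, -0.0]
ft_force: [-0.2, 1.0, -1.1]
opening: 0.0174
grip_force: 78.2
```

```bash
python3 - <<'E'
from h import *
b=save('side','s3')
for i in range(3):
    s=robot.sense();print(s['tool_pos'],s['ee_rot'],s['ft_force'],s['opening'],s['grip_force']); robot.capture('top')
B=cv2.resize(b[220:380,240:440],(750,600),interpolation=3)
cv2.imwrite('pics/c3.png',B[:,:,::-1])
E
```

```text
[ 0.48032881 -0.16594991  0.11069218] [-8.29759513e-04  9.99999575e-01  2.42844400e-04 -3.21137353e-04] [-0.78066075  0.15531924 -0.18917869] 0.01729405995790212 78.24381351470947
[ 0.48039966 -0.16602136  0.11080425] [-9.07124352e-04  9.99999539e-01  2.23273937e-04 -2.21450269e-04] [0.10172926 0.28909968 0.36328318] 0.01696087056083402 78.2440996170044
[ 0.48045951 -0.16620382  0.11091653] [-8.56748692e-04  9.99999611e-01  1.85859680e-04 -9.78715661e-05] [ 0.4864533   0.06778768 -0.97569921] 0.01740754354738889 78.2439136505127
```

View pics/c3.png

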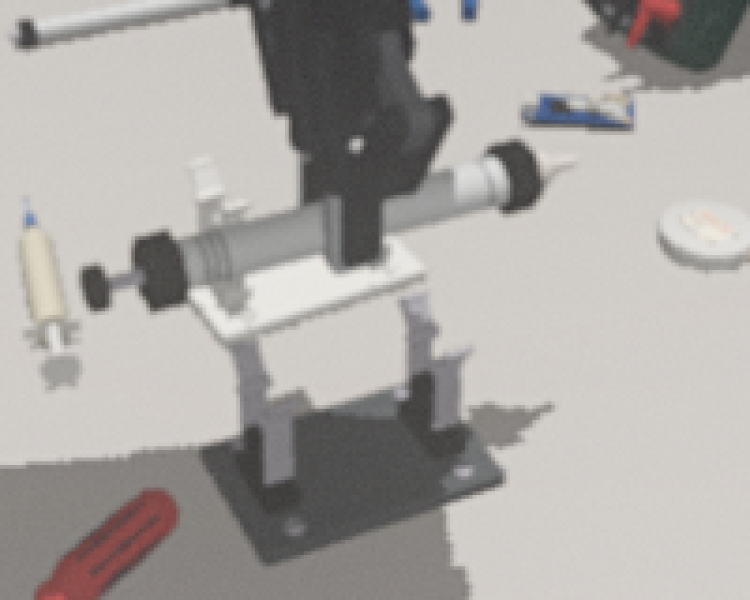

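The pump hangs level over the dark holder, with its barrel spanning both clips. I'll shift y by -8 mm and go down to the mouth.

>>> step_arm --motion '[[[0,-0.26,0.2,0,0,0,5],[0,0,0.6,0,0,0,5],[0,0,0.6,0,0,0,5],[0,0,0.45,0,0,0,5],[0,0,0,0,0,0,5],[0,0,0,0,0,0,5]]]' --newtons 100

```text
time_s: 7.63
tool_pos: [0.4799, -0.1749, 0.0553]
ee_rot: [-0.0, 1.0, -0.0, -0.001]
ft_force: [-0.0, 0.3, -0.1]
opening: 0.0167
grip_force: 98.7
```

```bash
python3 - <<'E'
from h import *
b=save('side','s4')
s=robot.sense();print(s['tool_pos'],s['ee_rot'],s['ft_force'],s['wrist_torque'],s['opening'],s['grip_force'])
B=cv2.resize(b[240:380,260:420],(686,600),interpolation=3)
cv2.imwrite('pics/c4.png',B[:,:,::-1])
E
```

```text
[ 0.48056555 -0.17515531  0.05604959] [-1.32059346e-04  9.99999983e-01 -1.24317485e-04  4.31447249e-05] [ 0.60162643 -0.09626217 -0.8102879 ] [ 0.04749575  0.01357802 -0.03066313] 0.01658901894117865 98.69148015975952
```

View pics/c4.png

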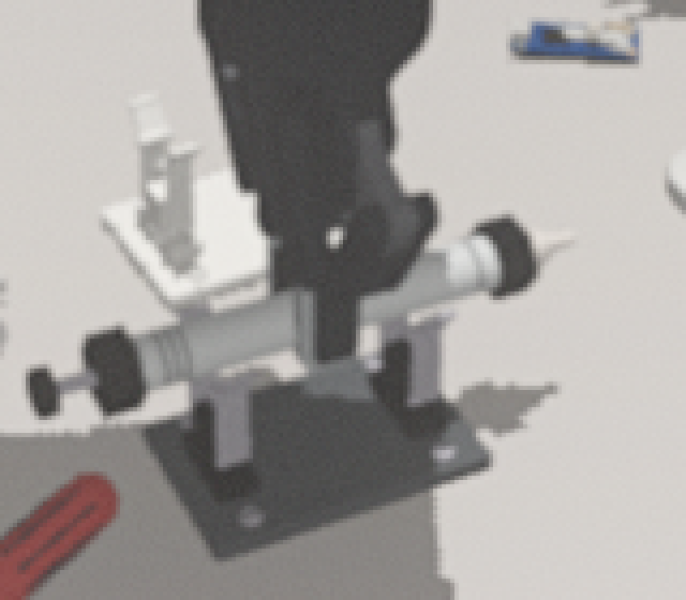

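The barrel sits over both mouths, above clips at (225,400) and (415,340), with the finger midway between them. Now I'll press down.

>>> step_arm --motion '[[[0,0,0.2,0,0,0,5],[0,0,0.2,0,0,0,5],[0,0,0.15,0,0,0,5],[0,0,0.1,0,0,0,5],[0,0,0,0,0,0,5],[0,0,0,0,0,0,5]]]'

```text
time_s: 8.18
tool_pos: [0.4825, -0.1744, 0.0366]
ee_rot: [-0.001, 1.0, 0.0, 0.002]
ft_force: [6.7, 1.9, -5.9]
opening: 0.0166
grip_force: 98.4
```

>>> step_arm --motion '[[[0,0,0.1,0,0,0,5],[0,0,0.05,0,0,0,5],[0,0,0,0,0,0,5],[0,0,0,0,0,0,5]]]'

```text
time_s: 8.52
tool_pos: [0.4813, -0.1744, 0.0325]
ee_rot: [-0.0, 1.0, 0.001, 0.001]
ft_force: [-1.4, 6.1, 9.5]
opening: 0.0164
grip_force: 100.8
```

```bash
python3 - <<'E'
from h import *
b=save('side','s5')
s=robot.sense();print(s['tool_pos'],s['ee_rot'],s['ft_force'],s['wrist_torque'],s['opening'],s['grip_force'])
B=cv2.resize(b[250:380,260:420],(738,600),interpolation=3)
cv2.imwrite('pics/c5.png',B[:,:,::-1])
E
```

```text
[ 0.48131513 -0.17438287  0.0324896 ] [-4.06091112e-04  9.99999385e-01  6.66258817e-04  7.87647820e-04] [-0.63401074  5.30205042 10.23290513] [1.22458966 0.18654676 0.08055111] 0.016580352347345874 100.78651428222656
```

View pics/c5.png

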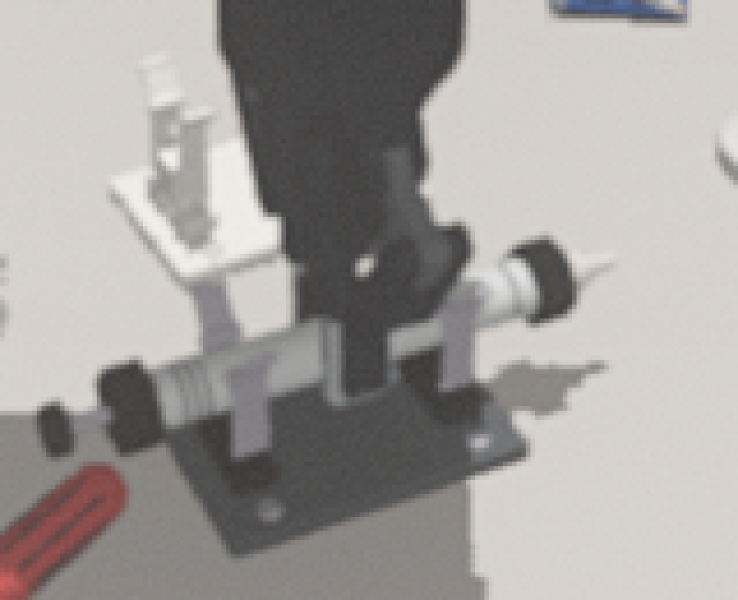

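Both springs now lap over the barrel, at (250,380) and (460,300), and the saddles are pushing back with 10 N. I'll give a short extra press, release and rise.

>>> step_arm --motion '[[[0,0,0.05,0,0,0,5],[0,0,0,0,0,0,5],[0,0,-0.05,0,0,0,5],[0,0,0,0,0,0,25],[0,0,0,0,0,0,40],[0,0,0,0,0,0,50],[0,0,0,0,0,0,50],[0,0,0,0,0,0,50]]]'

```text
time_s: 9.23
tool_pos: [0.4801, -0.1755, 0.0313]
ee_rot: [0.0, 1.0, -0.0, -0.0]
ft_force: [-0.6, -0.3, -0.5]
opening: 0.0502
grip_force: 0.0
```

>>> step_arm --motion '[[[0,0,-0.3,0,0,0,50],[0,0,-0.7,0,0,0,50],[0,0,-0.9,0,0,0,50],[0,0,-0.9,0,0,0,50],[0,0,-0.9,0,0,0,50],[0,0.9,-0.5,0,0,0,50],[0,0.9,0,0,0,0,50],[0,0.9,0,0,0,0,50]]]'

```text
time_s: 9.9
tool_pos: [0.4809, -0.0939, 0.1594]
ee_rot: [0.001, 1.0, 0.0, 0.002]
ft_force: [0.0, -0.2, -0.5]
opening: 0.0499
grip_force: 0.0
```

>>> step_arm --motion '[[[0,0.9,0,0,0,0,50],[0,0.9,0,0,0,0,50],[0,0.9,0,0,0,0,50],[0,0.9,0,0,0,0,50],[0,0.9,0,0,0,0,50],[0,0.9,0,0,0,0,50],[0,0.9,0,0,0,0,50],[0,0,0,0,0,0,50]]]'

```text
time_s: 10.57
tool_pos: [0.48, 0.1002, 0.1581]
ee_rot: [-0.003, 1.0, 0.001, 0.0]
ft_force: [-1.0, -0.4, -0.3]
opening: 0.0503
grip_force: 0.0
```

```bash
python3 - <<'E'
from h import *
b=save('side','s6');a=save('top','t6')
s=robot.sense();print(s['tool_pos'],s['ft_force'],s['time_s'])
B=cv2.resize(b[260:380,260:420],(480,360),interpolation=3);A=cv2.resize(a[210:330,370:470],(310,372),interpolation=3)
C=np.zeros((372,790,3),np.uint8);C[:360,:480]=B;C[:,480:]=A
cv2.imwrite('pics/c6.png',C[:,:,::-1])
E
```

```text
[0.48028316 0.0953784  0.15791686] [ 0.15086508 -0.26650762  0.56766298] 10.6667
```

View pics/c6.png

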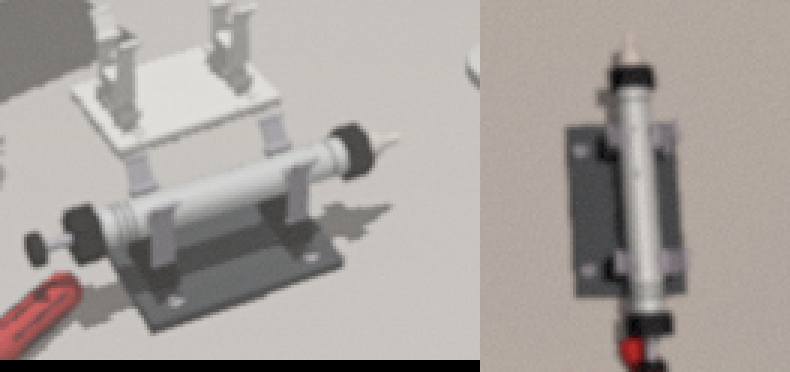

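The pump rests in both clips: the side crop has collars at (83,234) and (352,150), the top crop at (632,77) and (650,323). One check of its height and level.

```bash
python3 - <<'E'
from h import *
for a,b in(((352,150),(632,77)),((83,234),(650,323))):
    print(tri([(a[0]+.5)/3-.5+260,(a[1]+.5)/3-.5+260],[(b[0]-480+.5)/3.1-.5+370,(b[1]+.5)/3.1-.5+210]))
E
```

```text
(array([ 0.55734971, -0.1732138 ,  0.04625761]), np.float64(0.0013854462793394433))
(array([ 0.40656599, -0.17434919,  0.04595312]), np.float64(0.002696232170303986))
```

The pump sits level at 46 mm and is centred at x = 0.482, which fits a seated barrel. I'll hand the job in.

```bash
python3 -c "
from rig import robot
print(robot.job_done())"
```

```text
the job is handed in; nothing more can be done
None
```

The desoldering pump is snapped into both clips of the dark holder, level and centred to within a millimetre or two; I left the penlight and the white look-alike holder alone, and handed the job in at about 10.7 s.

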